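# Load the bottle carrier from the labeller and hold it up level

### The job

The labelling machine has finished two yellow-capped sample pots: take them from its catch tray and set them down gently, without dropping or tipping them, standing in the blue bottle carrier, one on each side of its handle so that it is balanced. Then take the carrier by its handle and lift it about 10 cm clear of the bench, keeping it level. The job finishes while you hold it there, steady and level in the air, ready to be carried off; leave the other things on the bench where they are.

Things in the scene. Friction and masses are not known exactly. Their poses are not given: they have to be found in the camera images.
- labeller: White benchtop labelling machine, fixed, with a steel catch tray in front of its outlet. Origin: on the bench under the tray's centre; +y points away from the machine, x along the tray. Tray 260 (x) by 200 (y) mm, floor 22 mm above the bench, lips to 36 mm. Belt guides 58 mm high end at y = -105 mm; machine front at y = -165 mm, 360 mm wide, 295 mm high plus a label reel.
- pot1: A sealed sample pot standing on the catch tray: white body 47 mm across with a paper label, yellow screw cap 52 mm across and 18 mm high (from 52 to 70 mm above the pot's underside); 70 mm high in all, about 50 to 105 g. Origin: centre of its underside, z up. Can be gripped by the cap from above.
- pot2: The second sample pot, just like pot1. The two stand at least 90 mm apart.
- carrier: Loose blue bottle carrier on the bench, 244 (x) by 220 (y) mm, 0.34 to 0.53 kg, handle along its x axis. Origin: centre of its underside, z up. Walls and dividers 4 mm thick, 40 mm high. A 28 mm wide spine under the handle parts two rows of three open cells, 76 (x) by 92 (y) mm inside, centres x = -80, 0, 80, y = -61 or 61 mm, floor 4 mm above the underside. Pots may use any cell.
- carrier_grip (a point): Middle of the carrier's grey grip bar, 112 mm above the carrier's underside, over its centre; axes as the carrier's. The bar is 172 mm long (x), 18 mm thick (y), 22 mm high; its posts stand at x = +-77 mm with a free opening 61 mm high beneath the bar.
- row_left (a point): Centre of the floor of the middle cell on the carrier's +y side (4 mm above the carrier's underside); axes as the carrier's.
- row_right (a point): Centre of the floor of the middle cell on the carrier's -y side (4 mm above the carrier's underside); axes as the carrier's.
- freezer_box: Bystander: closed freezer box, blue base and green lid, 136 x 136 x 53 mm. Origin: centre of its underside.
- tube_rack: Bystander: dark blue rack with small coloured tube caps, 105 (x) x 190 (y) x 56 mm. Origin: centre of its underside.
- reagent_bottle: Bystander: amber bottle with a blue cap, 70 mm across, 145 mm high. Origin: centre of its underside.

How it is judged:
By the outcome, as a careful person would: the job done as asked, in the order asked, and still so for the second after the job is handed in, while the arm keeps its last pose, push and grip.
It also fails if it takes over 72 s, if anything falls off the work surface, if the arm or the gripper's body presses on something with over 40 N, if the wrist force passes 120 N, or if a joint passes its speed limit or range.

### The arm

A 6-joint arm with a two-finger parallel gripper is mounted at the origin on the work surface. World frame = base frame: x ahead of the robot, y to its left, z up, the work surface at z = 0. Lengths are in m, angles in rad, forces in N, time in s.
With the tool pointing down it reaches from about 0.3 to 0.875 m from the base axis. Payload 6.4 kg.
Tool frame: the origin (TCP) lies at the very end of the fingers, on their centre line; the grasp point (between the pads) lies 19 mm behind it (grasp_offset is the distance from the TCP to the grasp point, in m); x points along the fingers, z is the direction in which the jaws open and shut, and the axes are right-handed (so a half turn about x gives the same grasp; the last joint's range is limited). The gripper opens to 85 mm and grips with 20 to 120 N. Pads are 22 mm wide; open, the fingers measure 114 mm over their backs; the gripper's body (76 mm by 85 mm) begins 54 mm behind the grasp point. The pads swing forward as they close: fully open they stand 13 mm farther back than shut.
Start: joints at [-1.306, 0.181, 1.607, -0, 1.354, -0.206], TCP at [0.261, -0.512, 0.231] pointing down, gripper open.
Joint ranges: [-2.99, 2.99], [-0.89, 2.07], [0.3, 2.58], [-1.14, 4.28], [0, 2.63], [-3.12, 3.12]. Speed limits (rad/s): [2.57, 2.57, 3.01, 3.14, 3.14, 3.14].

### API

Orientations are given as a unit quaternion [w, x, y, z].
In Python, from plant import observe, camera, job_done, grasp_offset gives the robot as it stands.
- The arm moves only by the shell command python3 -m pendant 'ROWS' [OPENING] [FORCE]. ROWS is JSON, a list of rows, each a list of 6 numbers: the shift along the tool's x, y, z in m, then the turn, a rotation vector about the tool's x, y, z in degrees. A call has 1 to 12 rows; each row shifts and turns the pose as measured when the row begins, along the tool's axes as they then stand; what a row does not reach is not made up. A row lasts 1/12 s, in which the tool goes at most 41.7 mm and 7.16 degrees, less where a joint would pass 70% of its speed; a pose out of reach is approached as far as the arm can. A call with a gripper value outside its range is refused whole. OPENING is the gripper command: -1 is shut, 1 is fully open, values between are in proportion, set as the call begins (- or left out, the last holds). The fingers move at their own pace and stop on an object; FORCE is the grip in N (left out, the last holds). Time passes only in rows, so rows that do not move let the fingers close. It gives the time, the measured TCP pose, the force and the opening at its end, in the units of the state.
- observe(): the state, without advancing time (a new reading comes with each control period).
- camera(name): name is "scene" or "top" or "wrist"; returns a dict with "frame" (480x640x3 uint8, red, green, blue), "K" (3x3 intrinsics, pixels), "k1" (the pictures are not rectified: a ray, as slopes to the right and down, at radius r is drawn at 1 + k1 r^2 times it, then the intrinsics apply), "R" (3x3) and "t" (3): a world point X has camera coordinates R X + t. Camera axes: x right, y down, z forward; pixel columns grow to the right and rows downward; lengths in m; the calibration is good to about 2 mm. A picture is of the moment at which its call begins. There is no depth.
- job_done(): hands the job in, once; it reports no verdict.
The state is a dict: "time_s": time; "qpos": joint angles; "dq": joint speeds; "joint_efforts": joint torques, N m; "ee_pos": TCP position; "eef_rot": TCP orientation; "wrist_force": force on the tool from outside, world axes, zero at the start; "wrist_torque": the same for the moment, N m; "gripper_width": finger opening in m.
Only numpy, scipy, OpenCV 4.12 (cv2) and the standard library are available. Lean on these libraries where they do the work, as an engineer would, in place of code of your own. Each camera call takes 0.05 s, during which the arm holds its last target. There are 200 camera calls.

## Working session

There is one attempt and no reset: what is moved stays moved. The work goes in short steps, Python scripts to look and compute and a shell command to move; the robot and the scene stay as the last step left them, time stands still between calls to the robot, and variables do not carry over. Pictures are saved under pics/ and viewed, about 8 in all and at most 12, crops included, and the job is handed in when it is done.

```bash
mkdir -p pics; ls
python3 - <<'E'
from plant import observe,camera,grasp_offset
import cv2
print(grasp_offset,observe())
for n in("scene","top"):
    c=camera(n);cv2.imwrite(f"pics/{n}0.png",c["frame"][:,:,::-1]);print(n,c["K"],c["k1"],c["R"],c["t"])
E
```

```text
pics
0.0187 {'time_s': 0.0, 'qpos': array([-1.30631235e+00,  1.81509544e-01,  1.60799583e+00,  7.25285037e-06,
        1.35383665e+00, -2.06281082e-01]), 'dq': array([-0.00181553, -0.00037634, -0.00012791,  0.00121621, -0.00019428,
       -0.00117522]), 'joint_efforts': array([ 6.79294044e-04, -4.44866788e+01, -3.51336086e+01, -2.73715905e-04,
        8.90752883e-03,  9.72942260e-07]), 'ee_pos': array([ 0.2606809 , -0.51189127,  0.23040777]), 'eef_rot': array([ 0.60237141,  0.37003169,  0.60326774, -0.36917919]), 'wrist_force': array([ 0.02349243, -0.19700598, -0.14150758]), 'wrist_torque': array([0.00339546, 0.04759838, 0.02764816]), 'gripper_width': 0.0854950771836537}
scene [[472.44853079   0.         315.67548491]
 [  0.         472.44853079 237.41858833]
 [  0.           0.           1.        ]] -0.07898815013419613 [[-0.79601829  0.60518129  0.01051184]
 [ 0.32630479  0.44369909 -0.83465939]
 [-0.50978434 -0.66097408 -0.55066614]] [ 0.37680932 -0.15608649  1.7616138 ]
top [[567.31927702   0.         323.65552322]
 [  0.         567.31927702 230.69274945]
 [  0.           0.           1.        ]] 0.052204592507958864 [[ 0.02161512 -0.99974547  0.00646393]
 [-0.99472752 -0.02215404 -0.10013174]
 [ 0.10024946 -0.00426549 -0.99495319]] [0.08841595 0.59132987 1.35201199]
```

View pics/top0.png

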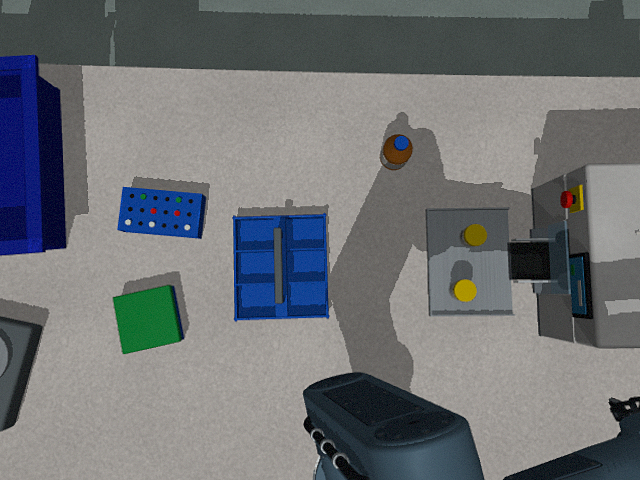

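View pics/scene0.png

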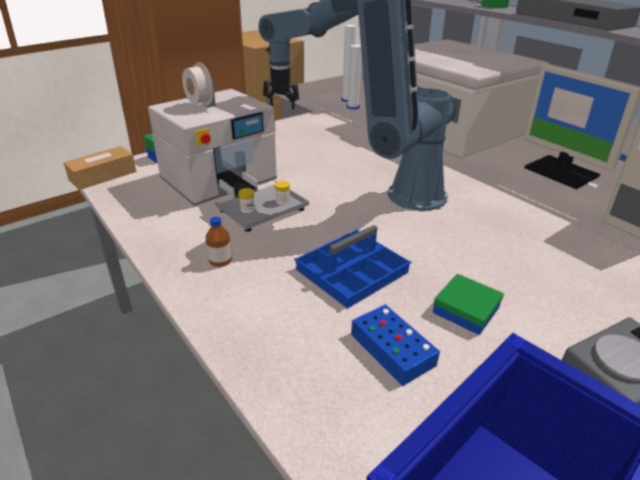

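Top view: the yellow caps are at about (474,235) and (465,291) on the tray. The carrier is around (281,267), with its grey bar at (278,265) running along image rows. The scene view confirms that both pots stand upright and the carrier is empty.

```bash
cat > h.py <<'E'
import numpy as np,cv2
from plant import observe,camera
from scipy.spatial.transform import Rotation as Ro
def ray(c,px,z):
    """pixel(s) -> world points on the plane at height z"""
    px=np.asarray(px,float).reshape(-1,1,2)
    s=cv2.undistortPoints(px,c["K"],np.array([c["k1"],0,0,0,0.]))[:,0]
    d=np.c_[s,np.ones(len(s))]@c["R"]; o=-c["R"].T@c["t"]
    return o+d*((z-o[2])/d[:,2])[:,None]
def blobs(c,f,amin=60):
    hsv=cv2.cvtColor(c["frame"],cv2.COLOR_RGB2HSV).astype(int)
    m=f(*np.moveaxis(hsv,2,0)).astype(np.uint8)
    cs=cv2.findContours(m,cv2.RETR_EXTERNAL,cv2.CHAIN_APPROX_NONE)[0]
    return [k for k in cs if cv2.contourArea(k)>amin]
yellow=lambda h,s,v:(h>20)&(h<35)&(s>150)&(v>90)
blue=lambda h,s,v:(h>100)&(h<125)&(s>150)&(v>50)
def pose(o=None):
    o=o or observe(); q=o["eef_rot"]
    return o["ee_pos"],Ro.from_quat(np.r_[q[1:],q[0]]).as_matrix()
def go(target,zdir=None):
    """shift in the tool frame to reach target TCP, and turn about tool x (deg) to bring jaw axis to zdir, tilt"""
    p,R=pose(); print("t",observe()["time_s"],"tcp",p.round(4),"tool shift mm",(R.T@(np.array(target)-p)*1000).round(1))
    if zdir is not None:
        x=np.array([0,0,-1.]);z=np.r_[np.array(zdir)[:2],0]/np.linalg.norm(zdir[:2])
        for s in(1,-1):
            T=np.c_[x,np.cross(s*z,x),s*z]; print(" rotvec deg",np.degrees(Ro.from_matrix(R.T@T).as_rotvec()).round(1))
E
python3 - <<'E'
from h import *
print(pose()[1].round(3))
c=camera("top")
for k in blobs(c,yellow):
    (x,y),r=cv2.minEnclosingCircle(k)
    if 300<x<520:
        w=ray(c,k[:,0],.092); (a,b),rr=cv2.minEnclosingCircle(w[:,:2].astype(np.float32)); print("cap px",x,y,r,"world",a,b,"r",rr)
for k in blobs(c,blue,2000): 
    if 200<k[:,0,0].mean()<350:
        w=ray(c,k[:,0],.04); print("carrier",cv2.minAreaRect(w[:,:2].astype(np.float32)))
for k in blobs(c,lambda h,s,v:(s<60)&(v<150)&(v>60),300):
    (x,y),_,_=cv2.minAreaRect(k)
    if 260<x<300 and 200<y<320:
        w=ray(c,k[:,0],.123); print("bar",cv2.minAreaRect(w[:,:2].astype(np.float32)))
    elif 430<x<510: print("tray",cv2.minAreaRect(ray(c,k[:,0],.03)[:,:2].astype(np.float32)))
s=camera("scene")
for k in blobs(s,yellow,30):
    w=ray(s,k[:,0],.083)
    print("scene cap",cv2.minAreaRect(k)[0],w.mean(0))
E
```

```text
[[-0.     0.891  0.454]
 [ 0.001  0.454 -0.891]
 [-1.     0.    -0.002]]
cap px 464.767333984375 290.1534729003906 11.383528709411621 world 0.4527782201766968 -0.22489185631275177 r 0.026112070307135582
cap px 475.6603698730469 234.2547149658203 10.997150421142578 world 0.5819743871688843 -0.25052177906036377 r 0.025329329073429108
carrier ((0.5010434985160828, 0.20419543981552124), (0.24985313415527344, 0.22303803265094757), 2.9117472171783447)
bar ((0.5004192590713501, 0.2040681540966034), (0.1666160672903061, 0.015763452276587486), 1.767569899559021)
tray ((0.5515388250350952, -0.17977410554885864), (0.6827095746994019, 0.9987776279449463), 2.3038926124572754)
scene cap (245.0, 193.0) [ 0.57744194 -0.25514542  0.083     ]
scene cap (281.5, 185.5) [ 0.44873167 -0.2271121   0.083     ]
scene cap (202.0, 136.5) [ 0.46547119 -0.83713023  0.083     ]
```

```bash
python3 -m pendant '[[0,0.015,-0.029,0,0,0],[0,0.015,-0.029,0,0,0],[0,0.015,-0.029,0,0,0],[0,0.015,-0.029,0,0,0],[0,0.015,-0.029,0,0,0],[0,0.015,-0.029,0,0,0],[0,0.015,-0.029,0,0,0],[0,0.015,-0.029,0,0,0],[0,0.015,-0.029,0,0,0],[0,0.015,-0.029,0,0,0]]' 1 60; python3 -c "
from h import *
go([.453,-.225,.2],[1,.035]);print(observe()['qpos'])"
```

```text
time_s: 1.03
ee_pos: [0.2608, -0.1763, 0.2265]
eef_rot: [0.6, 0.373, 0.603, -0.371]
wrist_force: [1.0, 0.7, 0.9]
gripper_width: 0.0854
t 1.0333 tcp [ 0.2608 -0.1763  0.2265] tool shift mm [ 26.  150.3 129.4]
 rotvec deg [-65.5  -0.2  -0.2]
 rotvec deg [114.5  -0.2   0.3]
[-9.79483429e-01 -4.85494843e-01  2.19443964e+00  1.30005656e-03
  1.43767952e+00  1.28981911e-01]
```

```bash
python3 -m pendant '[[0,0,0,-7,0,0],[0,0,0,-7,0,0],[0,0,0,-7,0,0],[0,0,0,-7,0,0],[0,0,0,-7,0,0],[0,0,0,-7,0,0],[0,0,0,-7,0,0],[0,0,0,-7,0,0],[0,0,0,-7,0,0],[0,0,0,-2,0,0],[0,0,0,0,0,0]]'; python3 -c "
from h import *
go([.453,-.225,.2],[1,.035]);print(observe()['qpos'])"
```

```text
time_s: 1.95
ee_pos: [0.2601, -0.1679, 0.2256]
eef_rot: [0.707, -0.02, 0.706, 0.022]
wrist_force: [-0.1, -0.7, 1.0]
gripper_width: 0.0852
t 1.95 tcp [ 0.2601 -0.1679  0.2256] tool shift mm [ 25.6 -68.7 189.1]
 rotvec deg [ 1.4  0.1 -0.2]
 rotvec deg [-1.786e+02  3.000e-01  1.000e-01]
[-0.96637394 -0.50516736  2.20769702  0.00264499  1.44159301 -1.02669476]
```

```bash
python3 -m pendant '[[0.003,-0.010,0.027,0.2,0,0],[0.003,-0.010,0.027,0.2,0,0],[0.003,-0.010,0.027,0.2,0,0],[0.003,-0.010,0.027,0.2,0,0],[0.003,-0.010,0.027,0.2,0,0],[0.003,-0.010,0.027,0.2,0,0],[0.003,-0.008,0.027,0.2,0,0],[0,0,0,0,0,0],[0,0,0,0,0,0]]'
python3 - <<'E'
from h import *
go([.453,-.225,.2],[1,.035])
c=camera("wrist");cv2.imwrite("pics/w1.png",c["frame"][:,:,::-1]);print(-c["R"].T@c["t"])
for k in blobs(c,yellow,300):
    w=ray(c,k[:,0],.092);print(cv2.minEnclosingCircle(k),cv2.minEnclosingCircle(w[:,:2].astype(np.float32)))
E
```

```text
time_s: 2.7
ee_pos: [0.4615, -0.2302, 0.203]
eef_rot: [0.708, -0.007, 0.706, 0.006]
wrist_force: [-0.3, 0.1, 1.3]
gripper_width: 0.0853
t 2.7 tcp [ 0.4615 -0.2302  0.203 ] tool shift mm [ 3.   5.4 -8.4]
 rotvec deg [-1.   0.1  0.1]
 rotvec deg [ 1.79e+02  1.00e-01 -2.00e-01]
[ 0.45918138 -0.14862131  0.34476924]
((494.5, 264.0), 40.302085876464844) ((0.5769426822662354, -0.24709057807922363), 0.02882005088031292)
((306.8973083496094, 228.84375), 39.381591796875) ((0.45157375931739807, -0.22416242957115173), 0.02631763368844986)
```

View pics/w1.png

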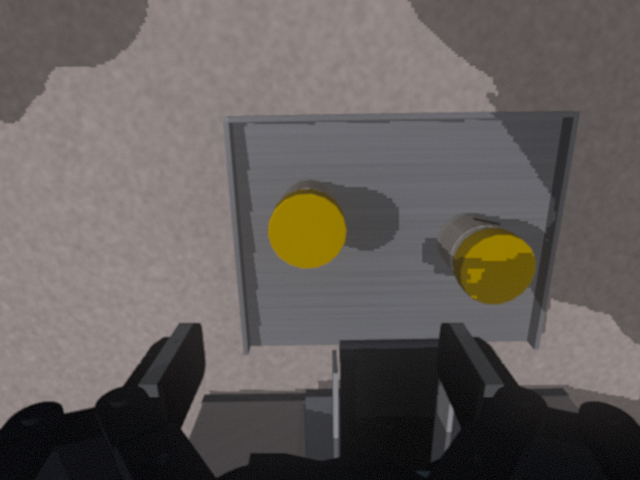

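Wrist view: caps are at (307,229) and (494,264), both upright. The near one is at (0.452,-0.2245), which agrees with the top camera. I'll align first, then descend.

```bash
python3 -m pendant '[[0.005,0.003,-0.005,-0.5,0,0],[0.02,0.003,-0.004,-0.5,0,0],[0.02,0,0,0,0,0],[0.02,0,0,0,0,0],[0,0,0,0,0,0],[0,0,0,0,0,0]]'
python3 - <<'E'
from h import *
go([.452,-.2245,.062],[1,.035])
E
```

```text
time_s: 3.25
ee_pos: [0.4464, -0.2225, 0.1379]
eef_rot: [0.709, -0.013, 0.705, 0.01]
wrist_force: [0.1, -0.9, 0.5]
gripper_width: 0.0851
t 3.25 tcp [ 0.4464 -0.2225  0.1379] tool shift mm [75.9 -1.8  5.2]
 rotvec deg [-0.1  0.3  0.2]
 rotvec deg [179.9   0.4  -0.4]
```

```bash
python3 -m pendant '[[0.012,-0.001,0.004,0,0,0],[0.012,0,0,0,0,0],[0.012,0,0,0,0.1,0.1],[0.012,0,0,0,0.1,0.1],[0.012,0,0,0,0,0],[0.008,0,0,0,0,0],[0,0,0,0,0,0],[0,0,0,0,0,0]]'
python3 - <<'E'
from h import *
go([.452,-.2245,.062],[1,.035])
E
```

```text
time_s: 3.92
ee_pos: [0.4515, -0.2249, 0.0664]
eef_rot: [0.709, -0.013, 0.705, 0.01]
wrist_force: [-0.3, -0.3, 0.1]
gripper_width: 0.0856
t 3.9167 tcp [ 0.4515 -0.2249  0.0664] tool shift mm [4.4 0.4 0.5]
 rotvec deg [-0.1  0.2  0.2]
 rotvec deg [179.9   0.3  -0.4]
```

```bash
python3 -m pendant '[[0.004,0,0,0,0,0],[0,0,0,0,0,0],[0,0,0,0,0,0]]'; python3 -m pendant '[[0,0,0,0,0,0],[0,0,0,0,0,0],[0,0,0,0,0,0],[0,0,0,0,0,0],[0,0,0,0,0,0],[0,0,0,0,0,0],[0,0,0,0,0,0],[0,0,0,0,0,0]]' -1 40
```

```text
time_s: 4.17
ee_pos: [0.452, -0.2252, 0.0625]
eef_rot: [0.709, -0.013, 0.705, 0.01]
wrist_force: [-0.1, 0.4, 0.8]
gripper_width: 0.0852
time_s: 4.83
ee_pos: [0.453, -0.226, 0.0642]
eef_rot: [0.71, -0.014, 0.704, 0.009]
wrist_force: [0.3, -0.8, -1.6]
gripper_width: 0.0506
```

```bash
python3 -m pendant '[[-0.005,0,0,0,0,0],[-0.01,0,0,0,0,0],[-0.015,0,0,0,0,0],[-0.02,0,0,0,0,0],[-0.02,0,0,0,0,0],[-0.02,0,0,0,0,0],[-0.02,0,0,0,0,0],[-0.015,0,0,0,0,0],[-0.005,0,0,0,0,0],[0,0,0,0,0,0]]'
python3 - <<'E'
from h import *
go([.50,.10,.2],[1,.035])
c=camera("wrist");cv2.imwrite("pics/w2.png",c["frame"][:,:,::-1])
E
```

```text
time_s: 5.67
ee_pos: [0.4512, -0.2243, 0.2056]
eef_rot: [0.71, -0.014, 0.704, 0.01]
wrist_force: [0.2, -1.1, -1.2]
gripper_width: 0.0506
t 5.6667 tcp [ 0.4512 -0.2243  0.2056] tool shift mm [  4.1 322.6  59.5]
 rotvec deg [-0.1  0.4  0.4]
 rotvec deg [179.9   0.6  -0.7]
```

View pics/w2.png

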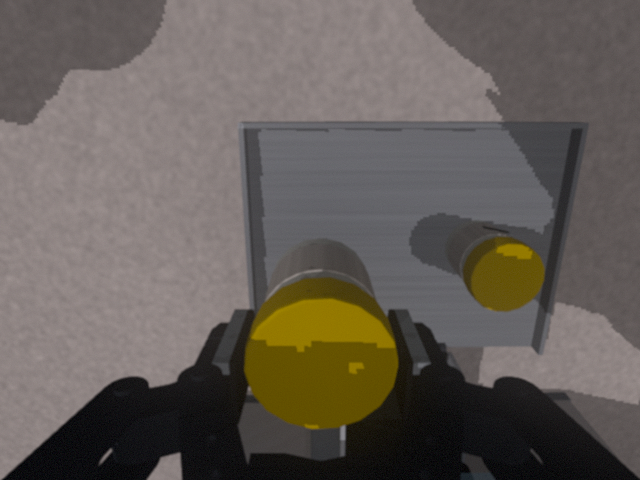

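The pot is held centred in the jaws at (322,353) and upright. Moving to the carrier.

```bash
python3 -m pendant '[[0,0.010,0.003,0,0,0],[0,0.022,0.006,0,0.1,0.1],[0,0.030,0.006,0,0.1,0.1],[0,0.030,0.006,0,0.1,0.1],[0,0.030,0.006,0,0,0],[0,0.030,0.006,0,0,0],[0,0.030,0.006,0,0,0],[0,0.030,0.006,0,0,0],[0,0.030,0.004,0,0,0],[0,0.025,0.003,0,0,0],[0,0.015,0,0,0,0],[0,0.007,0,0,0,0]]'; python3 -m pendant '[[0,0,0,0,0,0],[0,0,0,0,0,0]]'
python3 - <<'E'
from h import *
go([.503,.140,.2],[1,.035]); print(observe()["qpos"])
c=camera("wrist");cv2.imwrite("pics/w3.png",c["frame"][:,:,::-1])
for k in blobs(c,blue,3000):
    w=ray(c,k[:,0],.04); print("wrist carrier",cv2.boundingRect(k),cv2.minAreaRect(w[:,:2].astype(np.float32)))
t=camera("top");cv2.imwrite("pics/t3.png",t["frame"][:,:,::-1])
E
```

```text
time_s: 6.72
ee_pos: [0.4856, 0.087, 0.1897]
eef_rot: [0.699, -0.006, 0.715, 0.013]
wrist_force: [0.1, -0.2, -0.9]
gripper_width: 0.0509
time_s: 6.88
ee_pos: [0.4836, 0.0893, 0.1875]
eef_rot: [0.697, -0.007, 0.717, 0.014]
wrist_force: [0.2, -0.9, -0.4]
gripper_width: 0.0507
t 6.8833 tcp [0.4836 0.0893 0.1875] tool shift mm [-12.5  50.2  20.5]
 rotvec deg [-0.3 -1.6 -0.6]
 rotvec deg [179.7  -1.    2.5]
[-0.06458447  0.05797438  1.8362925   0.00824453  1.27612462 -0.09718748]
wrist carrier (181, 0, 373, 21) ((0.5023460984230042, 0.2321074903011322), (0.2344643622636795, 0.011483946815133095), 1.4385221004486084)
wrist carrier (165, 0, 382, 227) ((0.5022410750389099, 0.16454993188381195), (0.24938592314720154, 0.14920392632484436), 1.9906214475631714)
```

View pics/w3.png

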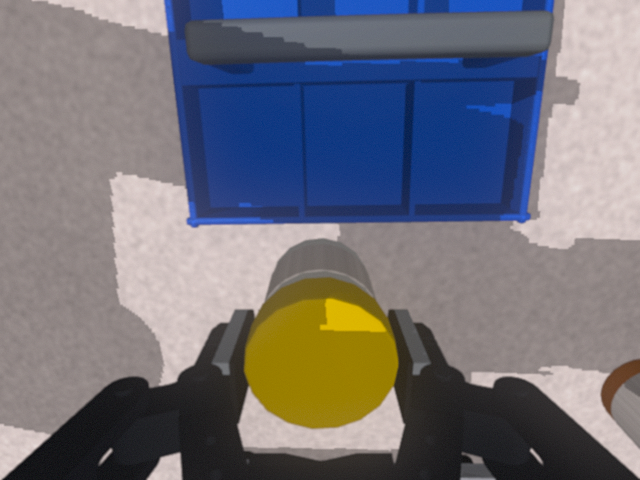

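Wrist view: the carrier's near edge runs from (188,222) to (529,218), the middle cell's dividers are at columns ≈303 and 410, and the bar is at row ≈38. The pot is still secure at (322,353).

Run:
```python
from h import *
c=camera("wrist")
P=ray(c,[(191,222),(527,219),(302,212),(410,212),(303,86),(406,84)],.04);print(P.round(4))
print("bar ends",ray(c,[(187,20),(552,13)],.123).round(4))
d=P[1]-P[0];a=np.arctan2(d[1],d[0]);print(np.degrees(a),np.linalg.norm(d))
m=(P[0]+P[1])/2; u=np.array([-np.sin(a),np.cos(a)])
print("right cell",m[:2]+.049*u,"centre",m[:2]+.11*u,"div centre",P[2:].mean(0))
```

```text
[[0.3827 0.0881 0.04  ]
 [0.6286 0.0991 0.04  ]
 [0.4651 0.0985 0.04  ]
 [0.5435 0.1012 0.04  ]
 [0.4646 0.1847 0.04  ]
 [0.5328 0.1878 0.04  ]]
bar ends [[0.4165 0.2073 0.123 ]
 [0.582  0.2142 0.123 ]]
2.560646676441225 0.24617406587757157
right cell [0.50342812 0.1425031 ] centre [0.50070284 0.20344219] div centre [0.50150533 0.14303239 0.04      ]
```

```bash
python3 -m pendant '[[-0.003,0.010,0.004,0,-0.8,-0.3],[-0.003,0.014,0.006,-0.1,-0.8,-0.3],[0,0.014,0.006,0,0,0],[0,0.010,0.004,0,0,0],[0,0.004,0.001,0,0,0],[0,0,0,0,0,0],[0,0,0,0,0,0]]'
python3 - <<'E'
from h import *
go([.503,.140,.046],[1,.038])
E
```

```text
time_s: 7.62
ee_pos: [0.5074, 0.1397, 0.1959]
eef_rot: [0.71, -0.008, 0.704, 0.006]
wrist_force: [-0.3, -0.7, -0.4]
gripper_width: 0.0509
t 7.6167 tcp [0.5074 0.1397 0.1959] tool shift mm [149.9   0.6  -5.5]
 rotvec deg [-1.   0.4  0.1]
 rotvec deg [179.    0.2  -0.7]
```

```bash
python3 -m pendant '[[0.01,0,-0.003,-0.5,0.2,0],[0.02,0,-0.002,-0.5,0.2,0],[0.02,0,0,0,0,0],[0.02,0,0,0,0,0],[0.015,0,0,0,0,0],[0.015,0,0,0,0,0],[0.01,0,0,0,0,0],[0.005,0,0,0,0,0],[0,0,0,0,0,0]]'
python3 - <<'E'
from h import *
go([.503,.140,.046],[1,.038])
E
```

```text
time_s: 8.37
ee_pos: [0.4992, 0.1348, 0.0722]
eef_rot: [0.706, -0.014, 0.708, 0.012]
wrist_force: [-0.8, -0.5, -0.7]
gripper_width: 0.0509
t 8.3667 tcp [0.4992 0.1348 0.0722] tool shift mm [26.2  5.1  4. ]
 rotvec deg [-0.1 -0.1  0.2]
 rotvec deg [179.9   0.3   0.2]
```

```bash
python3 -m pendant '[[0.002,0.004,0.003,0,0,0],[0.006,0.001,0.001,0,0,0],[0.006,0,0,0,0,0],[0.005,0,0,0,0,0],[0.003,0,0,0,0,0],[0,0,0,0,0,0],[0,0,0,0,0,0]]'
python3 - <<'E'
from h import *
go([.503,.140,.046],[1,.038])
E
```

```text
time_s: 8.95
ee_pos: [0.5058, 0.1404, 0.0505]
eef_rot: [0.708, -0.014, 0.706, 0.012]
wrist_force: [-0.7, 0.0, -1.0]
gripper_width: 0.051
t 8.95 tcp [0.5058 0.1404 0.0505] tool shift mm [ 4.5 -0.3 -2.8]
 rotvec deg [-0.1  0.2  0.2]
 rotvec deg [179.9   0.3  -0.3]
```

```bash
python3 -m pendant '[[0.0015,0,-0.002,0,0,0],[0.0015,0,0,0,0.1,0],[0,0,0,0,0,0],[0,0,0,0,0,0]]';python3 -m pendant '[[0.001,0,0,0,0,0],[0.001,0,0,0,0,0],[0,0,0,0,0,0]]'
python3 - <<'E'
from h import *
go([.503,.140,.046],[1,.038])
E
```

```text
time_s: 9.28
ee_pos: [0.5039, 0.1403, 0.0478]
eef_rot: [0.708, -0.014, 0.706, 0.012]
wrist_force: [0.0, -0.8, -0.1]
gripper_width: 0.0506
time_s: 9.53
ee_pos: [0.5043, 0.1403, 0.0461]
eef_rot: [0.708, -0.014, 0.706, 0.012]
wrist_force: [-0.0, -0.0, -1.3]
gripper_width: 0.0509
t 9.5333 tcp [0.5043 0.1403 0.0461] tool shift mm [ 0.1 -0.3 -1.3]
 rotvec deg [-0.1  0.2  0.2]
 rotvec deg [179.9   0.3  -0.2]
```

```bash
python3 -m pendant '[[0.001,0,0,0,0,0],[0,0,0,0,0,0],[0,0,0,0,0,0]]';python3 -m pendant '[[0.001,0,0,0,0,0],[0,0,0,0,0,0],[0,0,0,0,0,0]]'
```

```text
time_s: 9.78
ee_pos: [0.5048, 0.1405, 0.0464]
eef_rot: [0.708, -0.014, 0.706, 0.012]
wrist_force: [0.1, 0.0, -0.4]
gripper_width: 0.0507
time_s: 10.03
ee_pos: [0.5053, 0.1406, 0.0459]
eef_rot: [0.709, -0.014, 0.705, 0.012]
wrist_force: [-0.4, 0.1, -0.3]
gripper_width: 0.0511
```

```bash
python3 -m pendant '[[0.0015,0,-0.001,0,0,0],[0,0,0,0,0,0],[0,0,0,0,0,0]]';python3 -m pendant '[[0.0015,0,-0.001,0,0,0],[0,0,0,0,0,0],[0,0,0,0,0,0]]'
```

```text
time_s: 10.28
ee_pos: [0.5058, 0.1408, 0.0463]
eef_rot: [0.71, -0.014, 0.704, 0.012]
wrist_force: [-0.7, -1.2, -1.0]
gripper_width: 0.0507
time_s: 10.53
ee_pos: [0.5061, 0.141, 0.0459]
eef_rot: [0.711, -0.014, 0.703, 0.012]
wrist_force: [-0.6, -0.2, 1.2]
gripper_width: 0.051
```

```bash
python3 -m pendant '[[0,0,0,0,0,0],[0,0,0,0,0,0],[0,0,0,0,0,0],[0,0,0,0,0,0],[0,0,0,0,0,0]]' 0.8; python3 -m pendant '[[-0.005,0,0,0,0,0],[-0.015,0,0,0,0,0],[-0.02,0,0,0,0,0],[-0.025,0,0,0,0,0],[-0.025,0,0,0,0,0],[-0.025,0,0,0,0,0],[-0.025,0,0,0,0,0],[-0.015,0,0,0,0,0],[0,0,0,0,0,0]]'
python3 - <<'E'
from h import *
go([.58,-.2495,.2],[1,.038])
c=camera("wrist");cv2.imwrite("pics/w4.png",c["frame"][:,:,::-1])
for k in blobs(c,yellow,300):
    w=ray(c,k[:,0],.074);print(cv2.minEnclosingCircle(k),cv2.minEnclosingCircle(w[:,:2].astype(np.float32)))
E
```

```text
time_s: 10.95
ee_pos: [0.505, 0.1408, 0.0445]
eef_rot: [0.71, -0.014, 0.704, 0.012]
wrist_force: [0.6, -1.2, -0.1]
gripper_width: 0.077
time_s: 11.7
ee_pos: [0.5015, 0.1409, 0.2067]
eef_rot: [0.708, -0.014, 0.706, 0.012]
wrist_force: [0.4, -0.3, 0.1]
gripper_width: 0.0767
t 11.7 tcp [0.5015 0.1409 0.2067] tool shift mm [   7.9 -393.1   64.1]
 rotvec deg [-0.1  0.1  0.2]
 rotvec deg [179.9   0.2  -0.2]
((327.0, 226.0), 36.35941696166992) ((0.5049842596054077, 0.1428195834159851), 0.026442207396030426)
```

View pics/w4.png

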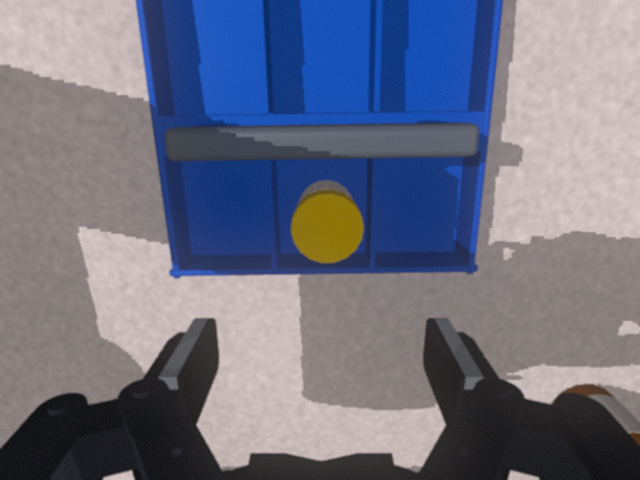

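Pot 1 stands in the middle -y cell. Its cap is at (327,226), which gives (0.505,0.143), and the carrier hasn't moved. Going back for pot 2.

```bash
python3 -m pendant '[[0,-0.015,0.003,0,0,0],[0,-0.03,0.006,0,0,0],[0,-0.038,0.006,0,0,0],[0,-0.038,0.006,0,0,0],[0,-0.038,0.006,0,0,0],[0,-0.038,0.006,0,0,0],[0,-0.038,0.006,0,0,0],[0,-0.038,0.006,0,0,0],[0,-0.038,0.006,0,0,0],[0,-0.033,0.006,0,0,0],[0,-0.025,0.004,0,0,0],[0,-0.012,0.002,0,0,0]]' 1; python3 -m pendant '[[0,0,0,0,0,0],[0,0,0,0,0,0]]'
python3 - <<'E'
from h import *
c=camera("wrist")
for k in blobs(c,yellow,300):
    w=ray(c,k[:,0],.092);print(cv2.minEnclosingCircle(k),cv2.minEnclosingCircle(w[:,:2].astype(np.float32)))
go([.58,-.2495,.062],[1,.038])
E
```

```text
time_s: 12.75
ee_pos: [0.5718, -0.2478, 0.1839]
eef_rot: [0.699, -0.013, 0.714, 0.019]
wrist_force: [0.5, -0.7, -0.2]
gripper_width: 0.085
time_s: 12.92
ee_pos: [0.5702, -0.2495, 0.1802]
eef_rot: [0.698, -0.01, 0.716, 0.019]
wrist_force: [0.5, 0.9, 0.2]
gripper_width: 0.0855
((342.7173156738281, 250.72576904296875), 42.745758056640625) ((0.5800613164901733, -0.24839231371879578), 0.026621200144290924)
t 12.9667 tcp [ 0.5701 -0.2489  0.1801] tool shift mm [117.8  -2.5  12.9]
 rotvec deg [ 0.2 -1.5 -0.7]
 rotvec deg [-179.8    1.1   -2.3]
```

```bash
python3 -m pendant '[[0.005,0,0.005,0,-0.7,-0.3],[0.015,0,0.004,0,-0.7,-0.3],[0.015,0,0,0,0,0],[0.01,0,0,0,0,0],[0,0,0,0,0,0],[0,0,0,0,0,0]]'
python3 - <<'E'
from h import *
go([.5795,-.2488,.063],[1,.038])
E
```

```text
time_s: 13.47
ee_pos: [0.5805, -0.2377, 0.1328]
eef_rot: [0.708, -0.017, 0.706, 0.019]
wrist_force: [0.0, -0.5, -0.5]
gripper_width: 0.0854
t 13.4667 tcp [ 0.5805 -0.2377  0.1328] tool shift mm [ 69.8 -11.2  -1.8]
 rotvec deg [ 0.8  0.2 -0.2]
 rotvec deg [-179.2    0.3    0.2]
```

```bash
python3 -m pendant '[[0.005,-0.006,-0.001,0.5,0,0],[0.012,-0.005,-0.001,0.3,0.1,-0.1],[0.012,0,0,0,0,0],[0.012,0,0,0,0,0],[0.010,0,0,0,0,0],[0.008,0,0,0,0,0],[0,0,0,0,0,0],[0,0,0,0,0,0]]'
python3 - <<'E'
from h import *
go([.5795,-.2488,.063],[1,.038])
E
```

```text
time_s: 14.13
ee_pos: [0.5796, -0.2494, 0.0686]
eef_rot: [0.708, -0.013, 0.706, 0.013]
wrist_force: [0.4, -0.2, 0.1]
gripper_width: 0.0855
t 14.1333 tcp [ 0.5796 -0.2494  0.0686] tool shift mm [ 5.6  0.6 -0.1]
 rotvec deg [-0.1  0.1 -0. ]
 rotvec deg [179.9  -0.   -0.2]
```

```bash
python3 -m pendant '[[0.0055,0,0,0,0,0],[0,0,0,0,0,0],[0,0,0,0,0,0]]'; python3 -m pendant '[[0,0,0,0,0,0],[0,0,0,0,0,0],[0,0,0,0,0,0],[0,0,0,0,0,0],[0,0,0,0,0,0],[0,0,0,0,0,0],[0,0,0,0,0,0],[0,0,0,0,0,0]]' -1 40;  python3 -m pendant '[[-0.005,0,0,0,0,0],[-0.01,0,0,0,0,0],[-0.015,0,0,0,0,0],[-0.02,0,0,0,0,0],[-0.025,0,0,0,0,0],[-0.025,0,0,0,0,0],[-0.025,0,0,0,0,0],[-0.02,0,0,0,0,0],[-0.01,0,0,0,0,0],[0,0,0,0,0,0]]'
python3 - <<'E'
from h import *
go([.498,.266,.225],[1,.038])
c=camera("wrist");cv2.imwrite("pics/w5.png",c["frame"][:,:,::-1])
for k in blobs(c,yellow,300):print(cv2.minEnclosingCircle(k))
E
```

```text
time_s: 14.38
ee_pos: [0.5798, -0.2495, 0.0627]
eef_rot: [0.708, -0.013, 0.706, 0.013]
wrist_force: [-0.7, 0.3, -0.1]
gripper_width: 0.0852
time_s: 15.05
ee_pos: [0.5809, -0.2499, 0.0646]
eef_rot: [0.709, -0.014, 0.705, 0.013]
wrist_force: [-0.3, -0.0, -1.1]
gripper_width: 0.0506
time_s: 15.88
ee_pos: [0.579, -0.249, 0.2315]
eef_rot: [0.708, -0.013, 0.706, 0.013]
wrist_force: [-0.1, 0.0, -0.7]
gripper_width: 0.0509
t 15.8833 tcp [ 0.579  -0.249   0.2315] tool shift mm [  5.8 517.7 -61.9]
 rotvec deg [-0.1  0.2  0.1]
 rotvec deg [ 1.799e+02  1.000e-01 -3.000e-01]
((320.9947814941406, 356.3706359863281), 77.7219009399414)
```

```bash
python3 -m pendant '[[-0.001,0.012,-0.002,0,0,0],[-0.001,0.025,-0.004,0,0,0],[-0.002,0.032,-0.005,0,0,0],[-0.002,0.032,-0.005,0,0,0],[-0.002,0.032,-0.005,0,0,0],[-0.002,0.032,-0.005,0,0,0],[-0.002,0.032,-0.005,0,0,0],[-0.002,0.032,-0.005,0,0,0],[-0.002,0.032,-0.005,0,0,0],[-0.002,0.025,-0.003,0,0,0],[-0.001,0.015,0,0,0,0],[0,0,0,0,0,0]]'
python3 - <<'E'
from h import *
go([.498,.266,.225],[1,.038])
E
```

```text
time_s: 16.93
ee_pos: [0.5049, 0.0727, 0.2291]
eef_rot: [0.695, -0.007, 0.718, 0.017]
wrist_force: [-0.1, -0.7, -1.6]
gripper_width: 0.051
t 16.9333 tcp [0.5049 0.0727 0.2291] tool shift mm [  7.  193.4  -0.3]
 rotvec deg [-0.3 -1.8 -0.8]
 rotvec deg [179.7  -1.3   2.9]
```

```bash
python3 -m pendant '[[-0.001,0.015,0,0,-0.5,-0.3],[-0.001,0.028,-0.001,0,-0.5,-0.3],[-0.001,0.030,-0.001,0,-0.5,-0.2],[-0.001,0.030,-0.001,0,-0.3,0],[-0.001,0.030,-0.001,0,0,0],[-0.001,0.025,0,0,0,0],[0,0.015,0,0,0,0],[0,0.006,0,0,0,0],[0,0,0,0,0,0],[0,0,0,0,0,0]]'
python3 - <<'E'
from h import *
go([.5,.266,.0465],[1,.038])
E
```

```text
time_s: 17.77
ee_pos: [0.4836, 0.256, 0.22]
eef_rot: [0.698, -0.014, 0.716, 0.01]
wrist_force: [-0.5, -0.7, -1.4]
gripper_width: 0.0507
t 17.7667 tcp [0.4836 0.256  0.22  ] tool shift mm [173.   10.4  21.1]
 rotvec deg [-0.3 -1.5  0.3]
 rotvec deg [179.7   0.5   2.3]
```

```bash
python3 -m pendant '[[0,0.005,0.006,0,-0.7,0.1],[0.005,0.005,0.006,0,-0.7,0.2],[0.01,0.001,0.004,-0.2,0,0],[0.015,0,0,0,0,0],[0.015,0,0,0,0,0],[0.01,0,0,0,0,0],[0,0,0,0,0,0],[0,0,0,0,0,0]]'
python3 - <<'E'
from h import *
go([.5,.266,.0465],[1,.038])
c=camera("wrist")
cv2.imwrite("pics/w6.png",c["frame"][:,:,::-1])
E
```

```text
time_s: 18.43
ee_pos: [0.5034, 0.2624, 0.1584]
eef_rot: [0.708, -0.011, 0.707, 0.01]
wrist_force: [0.3, 0.5, -0.1]
gripper_width: 0.0508
t 18.4333 tcp [0.5034 0.2624 0.1584] tool shift mm [111.9   3.9  -3.4]
 rotvec deg [-0.5  0.1  0.1]
 rotvec deg [ 1.795e+02  1.000e-01 -1.000e-01]
```

View pics/w6.png

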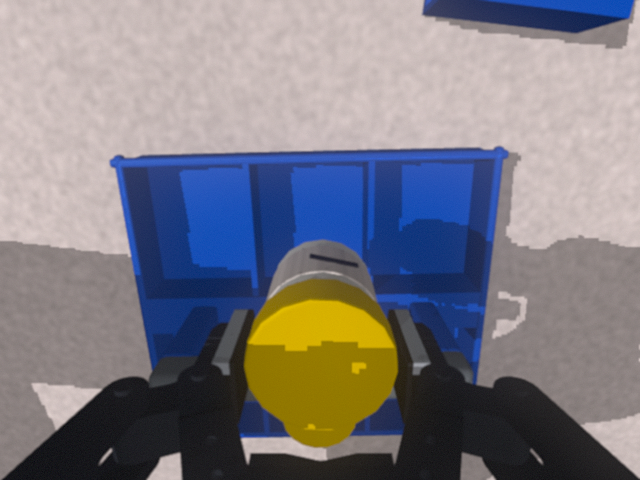

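Wrist view: pot 2 is held upright at (322,358) above the +y row. The carrier's far corners are at (117,160) and (503,152).

```bash
python3 - <<'E'
from h import *
c=camera("wrist")
P=ray(c,[(117,160),(503,152)],.04);d=P[1]-P[0];a=np.arctan2(d[1],d[0]);print(P.round(4),np.degrees(a),np.linalg.norm(d))
print("left cell",P.mean(0)[:2]-.049*np.array([-np.sin(a),np.cos(a)]))
E
python3 -m pendant '[[0.005,0.002,-0.002,-0.3,0,0],[0.01,0.002,-0.001,-0.2,0,0],[0.015,0,0,0,0,0],[0.015,0,0,0,0,0],[0.005,0,0,0,0,0],[0,0,0,0,0,0],[0,0,0,0,0,0]]'
python3 - <<'E'
from h import *
go([.5,.266,.0465],[1,.038])
E
```

```text
[[0.3725 0.3087 0.04  ]
 [0.6152 0.3207 0.04  ]] 2.8216260731189204 0.24294080244808952
left cell [0.4962634  0.26578899]
time_s: 19.12
ee_pos: [0.5025, 0.2686, 0.1093]
eef_rot: [0.71, -0.014, 0.703, 0.015]
wrist_force: [0.1, 0.8, -1.0]
gripper_width: 0.0512
t 19.1167 tcp [0.5025 0.2686 0.1093] tool shift mm [62.8 -2.6 -3.2]
 rotvec deg [ 0.2  0.6 -0. ]
 rotvec deg [-1.798e+02  1.000e-01  9.000e-01]
```

```bash
python3 -m pendant '[[0.005,-0.002,-0.003,0.2,0.4,0],[0.01,0,0,0,0.1,0],[0.01,0,0,0,0,0],[0.01,0,0,0,0,0],[0.008,0,0,0,0,0],[0.004,0,0,0,0,0],[0,0,0,0,0,0],[0,0,0,0,0,0]]'
python3 - <<'E'
from h import *
go([.499,.266,.0465],[1,.038])
E
```

```text
time_s: 19.78
ee_pos: [0.5005, 0.2667, 0.0588]
eef_rot: [0.708, -0.013, 0.706, 0.014]
wrist_force: [-0.2, -0.4, -1.0]
gripper_width: 0.0507
t 19.7833 tcp [0.5005 0.2667 0.0588] tool shift mm [12.3 -0.6 -1.5]
 rotvec deg [-0.   0.2 -0.1]
 rotvec deg [ 1.8e+02 -1.0e-01 -3.0e-01]
```

```bash
python3 -m pendant '[[0.004,0,-0.001,0,0.1,0],[0.003,0,-0.001,0,0,0],[0.002,0,0,0,0,0],[0.001,0,0,0,0,0],[0.001,0,0,0,0,0],[0,0,0,0,0,0],[0,0,0,0,0,0]]';python3 -m pendant '[[0.001,0,0,0,0,0],[0.001,0,0,0,0,0],[0,0,0,0,0,0],[0,0,0,0,0,0]]';python3 -m pendant '[[0.001,0,0,0,0,0],[0,0,0,0,0,0],[0,0,0,0,0,0]]'
```

```text
time_s: 20.37
ee_pos: [0.4992, 0.267, 0.0478]
eef_rot: [0.708, -0.013, 0.706, 0.014]
wrist_force: [-0.1, 0.0, -1.3]
gripper_width: 0.0506
time_s: 20.7
ee_pos: [0.4998, 0.2671, 0.0463]
eef_rot: [0.709, -0.012, 0.705, 0.014]
wrist_force: [0.3, 0.0, -1.0]
gripper_width: 0.0505
time_s: 20.95
ee_pos: [0.5003, 0.2676, 0.0465]
eef_rot: [0.709, -0.012, 0.705, 0.014]
wrist_force: [-0.7, -0.6, -1.0]
gripper_width: 0.0509
```

```bash
python3 -m pendant '[[0.0015,-0.001,-0.001,0,0,0],[0.001,0,0,0,0,0],[0,0,0,0,0,0],[0,0,0,0,0,0]]'; python3 -m pendant '[[0,0,0,0,0,0],[0,0,0,0,0,0],[0,0,0,0,0,0],[0,0,0,0,0,0],[0,0,0,0,0,0]]' 0.8; python3 -m pendant '[[-0.005,0,0,0,0,0],[-0.015,0,0,0,0,0],[-0.02,0,0,0,0,0],[-0.025,0,0,0,0,0],[-0.025,0,0,0,0,0],[-0.025,0,0,0,0,0],[-0.025,0,0,0,0,0],[-0.025,0,0,0,0,0],[-0.01,0,0,0,0,0],[0,0,0,0,0,0]]'
python3 - <<'E'
from h import *
go([.5,.2035,.22],[-.038,1])
print(observe()["qpos"])
E
```

```text
time_s: 21.28
ee_pos: [0.5005, 0.2676, 0.0465]
eef_rot: [0.71, -0.011, 0.704, 0.015]
wrist_force: [-0.5, -1.7, -2.1]
gripper_width: 0.051
time_s: 21.7
ee_pos: [0.5004, 0.2673, 0.0457]
eef_rot: [0.71, -0.012, 0.704, 0.015]
wrist_force: [0.9, 1.0, -0.2]
gripper_width: 0.0766
time_s: 22.53
ee_pos: [0.4972, 0.2657, 0.2289]
eef_rot: [0.708, -0.012, 0.706, 0.014]
wrist_force: [0.3, 0.9, 0.2]
gripper_width: 0.0767
t 22.5333 tcp [0.4972 0.2657 0.2289] tool shift mm [  8.7 -62.2   0.4]
 rotvec deg [-90.1   0.3  -0. ]
 rotvec deg [89.9 -0.  -0.3]
[0.27875059 0.15488129 1.64169303 0.00252678 1.3411518  0.24107591]
```

```bash
python3 -m pendant '[[0,-0.015,0,0,0,0],[0,-0.022,0,0,0,0],[0,-0.016,0,0,0,0],[0,-0.005,0,0,0,0],[0,0,0,-4,0,0],[0,0,0,-7,0,0],[0,0,0,-7,0,0],[0,0,0,-7,0,0],[0,0,0,-7,0,0],[0,0,0,-7,0,0],[0,0,0,-7,0,0],[0,0,0,-7,0,0]]' 1; python3 -m pendant '[[0,0,0,-7,0,0],[0,0,0,-7,0,0],[0,0,0,-7,0,0],[0,0,0,-7,0,0],[0,0,0,-5,0,0],[0,0,0,0,0,0],[0,0,0,0,0,0]]';  python3 - <<'E'
from h import *
go([.5,.2035,.22],[-.038,1])
c=camera("wrist");cv2.imwrite("pics/w7.png",c["frame"][:,:,::-1])
for k in blobs(c,yellow,300):
    w=ray(c,k[:,0],.074);print(cv2.minEnclosingCircle(k),cv2.minEnclosingCircle(w[:,:2].astype(np.float32)))
E
```

```text
time_s: 23.53
ee_pos: [0.493, 0.2067, 0.2136]
eef_rot: [0.619, -0.331, 0.627, 0.338]
wrist_force: [0.2, 0.9, -0.2]
gripper_width: 0.0852
time_s: 24.12
ee_pos: [0.488, 0.2086, 0.2032]
eef_rot: [0.491, -0.494, 0.505, 0.51]
wrist_force: [-0.1, -0.2, 0.4]
gripper_width: 0.0855
t 24.1167 tcp [0.488  0.2086 0.2032] tool shift mm [-17.1 -11.5  -5.2]
 rotvec deg [-1.6  0.1 -1.7]
 rotvec deg [178.3  -2.7  -0.2]
((226.6940460205078, 256.46783447265625), 36.726112365722656) ((0.5023135542869568, 0.14204172790050507), 0.02725258097052574)
((402.0932312011719, 252.5), 36.681785583496094) ((0.49806997179985046, 0.26567572355270386), 0.026982596144080162)
```

View pics/w7.png

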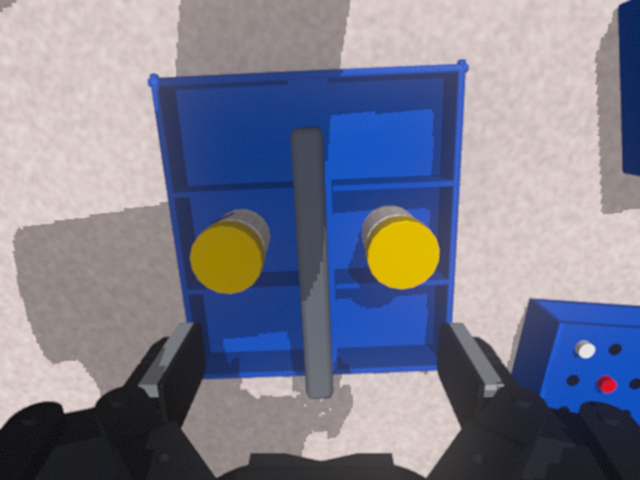

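Both pots stand upright, one on each side of the bar, with caps at (227,256) and (402,252). The bar runs from (307,128) to (319,397).

Run:
```python
from h import *
c=camera("wrist")
B=ray(c,[(307,129),(319,396)],.123);print(B.round(4),np.linalg.norm(B[1]-B[0]),B.mean(0))
C=ray(c,[(155,80),(462,68),(195,377),(448,371)],.04);print(C.round(4),C.mean(0))
m=B.mean(0);d=B[0]-B[1];print(d[1]/d[0])
go([.5,.2035,.093],[-.045,1])
```

```text
[[0.4138 0.2005 0.123 ]
 [0.5799 0.2081 0.123 ]] 0.16625792804229925 [0.49681636 0.20425166 0.123     ]
[[0.3824 0.0907 0.04  ]
 [0.3728 0.3062 0.04  ]
 [0.6242 0.0998 0.04  ]
 [0.6163 0.3202 0.04  ]] [0.49890169 0.20423324 0.04      ]
0.04577868597432123
t 24.2167 tcp [0.488  0.2085 0.2034] tool shift mm [110.  -15.2  -5.4]
 rotvec deg [-2.   0.1 -1.7]
 rotvec deg [177.9  -2.6  -0.2]
```

```bash
python3 -m pendant '[[0,-0.006,-0.003,-1,0,-0.8],[0.005,-0.005,-0.002,-0.8,0,-0.8],[0.005,0,0,0,0,0],[0,0,0,0,0,0],[0,0,0,0,0,0]]'
python3 - <<'E'
from h import *
go([.4995,.204,.093],[-.042,1])
E
```

```text
time_s: 24.63
ee_pos: [0.5003, 0.2032, 0.1916]
eef_rot: [0.491, -0.509, 0.489, 0.51]
wrist_force: [0.6, 0.3, -0.3]
gripper_width: 0.0855
t 24.6333 tcp [0.5003 0.2032 0.1916] tool shift mm [98.6  0.9  0.6]
 rotvec deg [-0.2  0.1  0.1]
 rotvec deg [ 1.798e+02  1.000e-01 -2.000e-01]
```

```bash
python3 -m pendant '[[0.008,0,0,0,0,0],[0.012,0,0,0,0,0],[0.013,0,0,0,0,0],[0.013,0,0,0,0,0],[0.013,0,0,0,0,0],[0.012,0,0,0,0,0],[0.01,0,0,0,0,0],[0.006,0,0,0,0,0],[0.003,0,0,0,0,0],[0,0,0,0,0,0],[0,0,0,0,0,0]]'
python3 - <<'E'
from h import *
go([.4995,.204,.093],[-.042,1])
E
```

```text
time_s: 25.55
ee_pos: [0.4984, 0.2032, 0.0908]
eef_rot: [0.491, -0.508, 0.49, 0.51]
wrist_force: [-0.6, 0.3, -0.4]
gripper_width: 0.0856
t 25.55 tcp [0.4984 0.2032 0.0908] tool shift mm [-2.2 -1.2  0.7]
 rotvec deg [-0.3  0.1 -0.1]
 rotvec deg [179.7  -0.2  -0.2]
```

```bash
python3 -m pendant '[[-0.002,-0.001,0.0007,-0.2,0,0],[0,0,0,0,0,0]]'; python3 -m pendant '[[0,0,0,0,0,0],[0,0,0,0,0,0],[0,0,0,0,0,0],[0,0,0,0,0,0],[0,0,0,0,0,0],[0,0,0,0,0,0],[0,0,0,0,0,0],[0,0,0,0,0,0],[0,0,0,0,0,0],[0,0,0,0,0,0],[0,0,0,0,0,0],[0,0,0,0,0,0]]' -1 90
```

```text
time_s: 25.72
ee_pos: [0.5001, 0.2042, 0.0938]
eef_rot: [0.49, -0.509, 0.489, 0.511]
wrist_force: [0.1, -0.6, 0.6]
gripper_width: 0.0852
time_s: 26.72
ee_pos: [0.5022, 0.2047, 0.0968]
eef_rot: [-0.492, 0.511, -0.487, -0.51]
wrist_force: [-0.6, 0.1, 0.8]
gripper_width: 0.0161
```

```bash
python3 -m pendant '[[-0.002,0,0,0,0,0],[-0.003,0,0,0,0,0],[-0.004,0,0,0,0,0],[-0.005,0,0,0,0,0],[-0.005,0,0,0,0,0],[-0.004,0,0,0,0,0],[-0.002,0,0,0,0,0],[0,0,0,0,0,0],[0,0,0,0,0,0]]'
python3 - <<'E'
from h import *
o=observe();print(o["wrist_force"],o["wrist_torque"])
go([.502,.2047,.197],[-.042,1])
E
```

```text
time_s: 27.47
ee_pos: [0.4989, 0.204, 0.1213]
eef_rot: [0.49, -0.509, 0.489, 0.511]
wrist_force: [-0.0, 0.3, -5.5]
gripper_width: 0.0165
[-0.026908    0.30193075 -5.54822961] [-0.01334475 -0.05733702  0.00186197]
t 27.4667 tcp [0.4989 0.204  0.1213] tool shift mm [-75.7  -3.    0.8]
 rotvec deg [-0.   0.1 -0.1]
 rotvec deg [180.   -0.2  -0.2]
```

```bash
python3 -m pendant '[[-0.003,0,0,0,0,0],[-0.006,0,0,0,0,0],[-0.009,0,0,0,0,0],[-0.010,0,0,0,0,0],[-0.010,0,0,0,0,0],[-0.010,0,0,0,0,0],[-0.009,0,0,0,0,0],[-0.007,0,0,0,0,0],[-0.005,0,0,0,0,0],[-0.003,0,0,0,0,0],[-0.001,0,0,0,0,0],[0,0,0,0,0,0]]'; python3 -m pendant '[[0,0,0,0,0,0],[0,0,0,0,0,0],[0,0,0,0,0,0]]'
python3 - <<'E'
from h import *
o=observe();print(o["wrist_force"],o["wrist_torque"],o["dq"].round(4))
go([.502,.2047,.197],[-.042,1])
for n in("wrist","scene"):
    c=camera(n);cv2.imwrite(f"pics/{n}8.png",c["frame"][:,:,::-1])
    if n=="wrist":
        for k in blobs(c,yellow,300):print(cv2.minEnclosingCircle(k))
im=cv2.imread("pics/scene8.png")[150:350,230:470];cv2.imwrite("pics/s8c.png",cv2.resize(im,(720,600)))
E
```

```text
time_s: 28.47
ee_pos: [0.4997, 0.2039, 0.2042]
eef_rot: [0.49, -0.51, 0.489, 0.511]
wrist_force: [-0.1, 0.2, -4.3]
gripper_width: 0.0167
time_s: 28.72
ee_pos: [0.4989, 0.2038, 0.2029]
eef_rot: [0.49, -0.509, 0.489, 0.511]
wrist_force: [0.5, -0.8, -4.7]
gripper_width: 0.0164
[ 0.47187657 -0.79810906 -4.74560122] [-0.00125508 -0.0464714  -0.02704385] [-0.0005  0.0067  0.005   0.0019 -0.0018 -0.0024]
t 28.7167 tcp [0.4989 0.2038 0.2029] tool shift mm [ 5.8 -3.1  0.8]
 rotvec deg [-0.   0.1 -0.1]
 rotvec deg [ 1.8e+02 -1.0e-01 -2.0e-01]
((456.50146484375, 294.4831848144531), 58.85679244995117)
((182.91232299804688, 291.8104248046875), 59.23667907714844)
```

View pics/s8c.png

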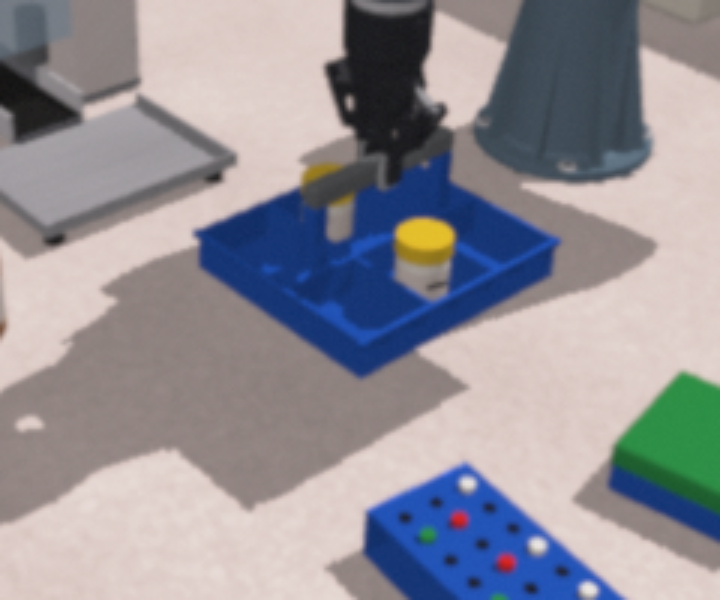

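View pics/wrist8.png

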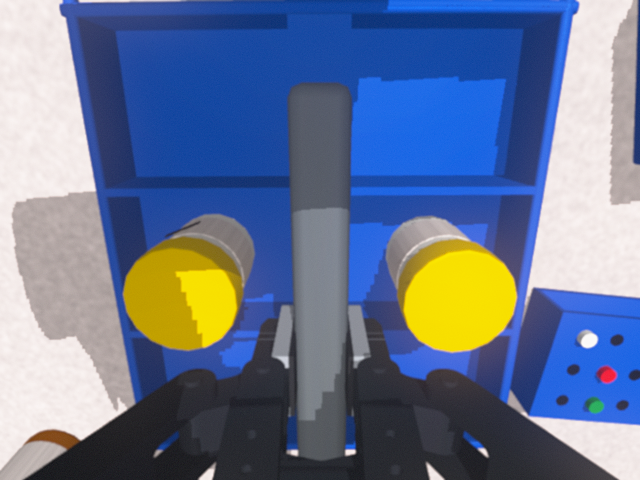

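The scene crop shows the carrier in the air with both pots standing and its shadow detached. In the wrist view the caps are at rows 294 and 292 with equal radii, so there's no roll. I'll check pitch next.

Run:
```python
from h import *
c=camera("wrist");s=camera("scene");t=camera("top")
for z in(.136,.141,.146,.151,.156):
    a=ray(c,[(72,8),(572,5)],z);b=ray(c,[(104,188),(541,188)],z);d=ray(c,[(132,335),(512,335)],z)
    print(z,[np.linalg.norm(q[1]-q[0]).round(4) for q in(a,b,d)],a.round(3)[:,:2].tolist())
k=max((k for k in blobs(s,blue,300) if 280<k[:,0,0].mean()<430 and k[:,0,1].mean()<290),key=cv2.contourArea)[:,0]
pts=[k[k[:,0].argmin()],k[k[:,0].argmax()],k[k[:,1].argmax()]]
# bottom corner (lowest point) and left/right rim corners
print(pts,ray(s,[(296.5,228),(415,230),(351,265)],.146).round(4),"bottom",ray(s,[(351,275)],.106).round(4))
o=np.array([.4989,.2038]);g=.042
for x,y in((.122,-.11),(-.122,.11),(.122,.11)):print("level rim corner",o+np.array([x-g*y,y+g*x]))
```

```text
0.136 [np.float64(0.2283), np.float64(0.2262), np.float64(0.222)] [[0.377, 0.085], [0.367, 0.313]]
0.141 [np.float64(0.2228), np.float64(0.2208), np.float64(0.2167)] [[0.378, 0.088], [0.368, 0.31]]
0.146 [np.float64(0.2174), np.float64(0.2154), np.float64(0.2114)] [[0.379, 0.09], [0.369, 0.308]]
0.151 [np.float64(0.2119), np.float64(0.21), np.float64(0.2061)] [[0.38, 0.093], [0.37, 0.305]]
0.156 [np.float64(0.2064), np.float64(0.2046), np.float64(0.2007)] [[0.381, 0.096], [0.372, 0.302]]
[array([296, 227], dtype=int32), array([415, 230], dtype=int32), array([349, 274], dtype=int32)] [[0.6242 0.1093 0.146 ]
 [0.3689 0.3093 0.146 ]
 [0.6148 0.326  0.146 ]] bottom [[0.6055 0.3184 0.106 ]]
level rim corner [0.62552  0.098924]
level rim corner [0.37228  0.308676]
level rim corner [0.61628  0.318924]
```

```bash
cat > lvl.py <<'E'
from h import *
c=camera("wrist");hsv=cv2.cvtColor(c["frame"],cv2.COLOR_RGB2HSV).astype(int)
m=blue(*np.moveaxis(hsv,2,0))
rows=np.arange(25,270,3);L=[];Rr=[]
for r in rows:
    x=np.where(m[r])[0]; L.append((x[x<320].min()-.5,r)); Rr.append((x[(x>320)&(x<600)].max()+.5,r))
n=[]
for P in(L,Rr):
    u=cv2.undistortPoints(np.array(P,float).reshape(-1,1,2),c["K"],np.array([c["k1"],0,0,0,0.]))[:,0]
    for _ in range(3):
        f=np.polyfit(u[:,1],u[:,0],1);e=abs(u[:,0]-np.polyval(f,u[:,1]));u=u[e<max(.003,2*np.median(e))]
    print(len(u),"resid px",e.max()*c["K"][0,0]); n.append(np.array([1,-f[0],-f[1]]))
d=np.cross(*n)@c["R"];d/=np.linalg.norm(d);d*=np.sign(d[0])
print("carrier x axis",d.round(4),"pitch deg (+ = +x end up)",np.degrees(np.arcsin(d[2])))
E
python3 lvl.py
```

```text
82 resid px 0.816963971850929
82 resid px 0.6890705719330981
carrier x axis [ 0.999   0.0438 -0.006 ] pitch deg (+ = +x end up) -0.34339659191042327
```

Pitch is -0.34° from the rim lines and the carrier is steady. Handing in.

```bash
python3 -m pendant '[[0,0,0,0,0,0],[0,0,0,0,0,0],[0,0,0,0,0,0]]'; python3 lvl.py; python3 -c "
from plant import job_done,observe
print(observe()['dq'].round(4));print(job_done())"
```

```text
time_s: 29.27
ee_pos: [0.4992, 0.2038, 0.2032]
eef_rot: [0.49, -0.509, 0.489, 0.511]
wrist_force: [0.1, -0.6, -4.9]
gripper_width: 0.0164
82 resid px 0.7607608711955571
82 resid px 0.6890705719330981
carrier x axis [ 0.999   0.0439 -0.006 ] pitch deg (+ = +x end up) -0.3431486905291397
[-0.0004 -0.0011  0.0005  0.0004  0.0001 -0.0039]
the job is handed in; nothing more can be done
None
```

Both pots stand upright in the carrier's middle cells, one on each side of the handle. The carrier is held by its grip bar about 10.5 cm above the bench. I handed the job in at about 29 s.

**Last checks:**
- **Level:** the carrier's rim lines gave a pitch of −0.34°, unchanged between two readings. The two caps appeared at almost the same image row and the same size, so I saw no roll.
- **Steady:** joint speeds were near zero, the grip held at 16.4 mm, and the carried load read about 5 N.

**Disagreements:**
- **Tilt and corners:** two rougher pixel readings fit less well. A width-based estimate suggested up to 2° of pitch, and hand-picked corners in the scene camera were 7–10 mm off in y. I trusted the fitted rim lines, whose residuals were under 1 pixel.
- **Touchdown:** the wrist force barely rose when each pot was set down, so I judged contact mainly by the descent stopping at the expected height.
- **Bystanders:** I made no contact with them on purpose, but I did not measure their final positions.

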